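Roll the balance-board runner onto its pencil line

TASK

The balance-board deck lies upside down on the bench, and its runner, the loose round dowel, is to be dry-fitted across it: with the fingertips on top of the dowel, push it sideways so that it rolls over the deck until it lies centred on the pencil line and straight along it, at rest, its ends not overhanging the deck. Push it only on its top: do not reach down beside it to shove or pinch it, do not pick it up, and do not let it roll off the deck. Leave the pencil, tape measure, glue bottle and drill where they are.

Things in the scene. Friction and masses are not known exactly. Their poses are not given: they have to be found in the camera images.
- deck: Plywood balance-board deck lying flat on the bench, staying put: 300 mm along its x, 460 mm along its y, 18 mm thick. Origin at the centre of its underside, at bench height (z = 0), z up; its top is at 18 mm. Its yaw varies by about 0.3 rad either way.
- line (a point): Middle of the dark pencil line, 2.5 mm wide, that is drawn right across the deck's top through its centre, along the deck's x axis (axes as the deck's). Three 5 mm pilot holes lie on it, 90 mm apart.
- dowel: The runner: loose smooth beech dowel, 32 mm in diameter, 240 mm long, about 0.1 to 0.19 kg, lying on the deck within 3 degrees of parallel to the line, 70 to 110 mm to either side of it. Origin on its axis at mid-length, 34 mm above the bench; x runs along it, y and z turn with it as it rolls.
- dowel_mid (a point): Same point as the dowel's origin; its top is 16 mm higher. Under a fingertip that presses a few N on the top and moves sideways, it rolls without slipping, half as far as the fingertip, so the fingertip runs ahead of it and several short strokes are needed. It keeps its direction, stays where it is left, and coasts only a few mm if let go while rolling slowly.
- pencil: Bystander: green flat carpenter's pencil, 175 x 15 x 7 mm, lying loose on the deck on the other side of the line from the dowel, 70 to 110 mm from the line, roughly parallel to it. Origin at the centre of its underside, x along it. Its top is 25 mm above the bench.
- tape: Bystander: tape measure standing on its edge on the bench at the robot's left of the deck, 77 x 42 mm, 72 mm high. Origin at the centre of its underside.
- glue: Bystander: white wood-glue bottle with a pointed nozzle, standing on the bench at the robot's right of the deck, 63 mm in diameter, 190 mm high. Origin at the centre of its underside.
- drill: Bystander: cordless drill standing on its battery on the bench at the robot's right of the deck, about 240 mm long with its bit, 75 mm wide, 222 mm high. Origin at the centre of its underside; the chuck points along its -x.
Not all that is in view belongs to the job. Of the things shaped like the dowel, the beech one is meant.

How it is judged (in metres and radians):
On the way:
1. the dowel has been rolled over by about half a turn (angle between dowel's own z axis and vertical above 2.5 rad).
At the end, for the whole second after the job is handed in: The dowel lies on the deck, its middle within 6 mm of the pencil line, parallel to the line within 0.08 rad (so that it hides the line along its length), neither end beyond the edge of the deck, at rest; pencil, tape measure, glue bottle and drill within 15 mm of where they were (y of dowel in the frame of deck between -0.006 and 0.006 m and x of dowel in the frame of deck between -0.03 and 0.03 m and z of dowel in the frame of deck between 0.031 and 0.037 m and angle between the x axis of dowel and the x axis of deck, either way round below 0.08 rad and linear speed of dowel below 0.01 m/s and angular speed of dowel below 0.2 rad/s and distance of each of pencil, tape, glue, drill from where it was at the start of the episode below 0.015 m); the robot touches nothing.
It fails at once if the fingers reach down beside the dowel and push or pinch it there instead of on its top (contact force between the fingers and dowel above 0.5 N and height (world z) of the grasp point below 0.058 m).
It fails at once if the dowel is lifted off the deck or stood on end (height (world z) of dowel above 0.042 m or angle between dowel's own x axis and vertical below 1.3 rad or angle between dowel's own x axis and vertical above 1.8416 rad).
It fails at once if the dowel rolls off the deck (height (world z) of dowel below 0.028 m).
It fails at once if the pencil, tape measure, glue bottle or drill is moved by more than 15 mm (distance of any of pencil, tape, glue, drill from where it was at the start of the episode above 0.015 m).
It fails at once if the glue bottle or the drill is tipped over (angle between any of glue, drill's own z axis and vertical above 0.3 rad).
It also fails if it takes over 54 s, if anything falls off the work surface, if the arm or the gripper's body presses on something with over 40 N, if the wrist force passes 120 N, or if a joint passes its speed limit or range.

ROBOT

A 7-joint arm with a two-finger parallel gripper is mounted at the origin on the work surface. World frame = base frame: x ahead of the robot, y to its left, z up, the work surface at z = 0. Lengths are in mm, angles in rad, forces in N, time in s.
With the tool pointing down it reaches from about 400 to 850 mm from the base axis. Payload 4.5 kg.
Tool frame: the origin (TCP) lies midway between the tips of the shut fingers; the grasp point (between the pads) lies 19 mm behind it (arm.tcp_to_grasp is the x of the grasp point in the tool frame, in mm); x points along the fingers, y is the direction in which the jaws open and shut, and the axes are right-handed (so a half turn about x gives the same grasp; the last joint's range is limited). The gripper opens to 85 mm and grips with 20 to 120 N. Pads are 22 mm wide; open, the fingers measure 114 mm over their backs; the gripper's body (76 mm by 85 mm) begins 54 mm behind the grasp point. The pads swing forward as they close: fully open they stand 13 mm farther back than shut.
Start: joints at [-1.13, 0.689, -0.195, 1.565, 0.157, 0.902, -0.215], TCP at [247.279, 574.027, 231.317] pointing down, gripper open.
Joint ranges: [-3.01, 3.01], [-0.46, 2.08], [-1.47, 1.51], [0.13, 2.56], [-1, 4.14], [0.04, 2.09], [-2.66, 2.66]. Speed limits (rad/s): [2.57, 2.57, 3.14, 3.14, 3.14, 3.14, 3.14].

INTERFACE

Orientations are given as a unit quaternion [w, x, y, z].
In Python, from plant import arm gives the robot as it stands.
- The arm moves only by the shell command python3 -m jog 'ROWS' [FORCE]. ROWS is JSON, one flat list of numbers, 7 for each row, row after row: the turn, a rotation vector about the world's x, y, z in degrees, then the shift along the world's x, y, z in cm, then the opening, from 0 (shut) to 1 (fully open). In form: [wx, wy, wz, dx, dy, dz, claw, wx, wy, wz, dx, dy, dz, claw, ...]. A call has 1 to 8 rows; each row shifts and turns the commanded pose from where the row before left it; what a row does not reach is not made up. A row lasts 1/10 s, in which the tool goes at most 50 mm and 8.59 degrees, less where a joint would pass 70% of its speed; a pose out of reach is approached as far as the arm can. A call is refused whole if a number of a shift passes 5 or a number of a turn 8.59, either way. A call with a gripper value outside its range is refused whole. The fingers move at their own pace and stop on an object; FORCE is the grip in N (left out, the last holds). Time passes only in rows, so rows that do not move let the fingers close. It gives the time, the measured TCP pose, the force and the opening at its end, in the units of the state.
- arm.sense(): the state, without advancing time (a new reading comes with each control period).
- arm.capture(name): name is "scene" or "side" or "wrist"; returns a dict with "color" (420x560x3 uint8, blue, green, red), "fov_y" (degrees; the focal length in pixels is half the picture's height over the tangent of half this angle, whatever the lens; pixels are square), "cx", "cy" (the principal point, pixels), "distortion" ([k1, k2, p1, p2, k3] as OpenCV has them; the pictures are not rectified), "rvec" (rotation vector, rad) and "tvec" (3), from world to camera coordinates, as OpenCV has them. Camera axes: x right, y down, z forward; pixel columns grow to the right and rows downward; lengths in mm; the calibration is good to about 2 mm. A picture is of the moment at which its call begins. There is no depth.
- arm.hand_in(): hands the job in, once; it reports no verdict.
The state is a dict: "time": time; "qpos": joint angles; "joint_vel": joint speeds; "joint_torque": joint torques, N m; "position": TCP position; "eef_rot": TCP orientation; "contact_force": force on the tool from outside, world axes, zero at the start; "moment": the same for the moment, N m; "gripper_width": finger opening in mm.
Only numpy, scipy, OpenCV 4.12 (cv2) and the standard library are available. Lean on these libraries where they do the work, as an engineer would, in place of code of your own. Each camera call takes 0.05 s, during which the arm holds its last target. There are 200 camera calls.

## Working session

There is one attempt and no reset: what is moved stays moved. The work goes in short steps, Python scripts to look and compute and a shell command to move; the robot and the scene stay as the last step left them, time stands still between calls to the robot, and variables do not carry over. Pictures are saved under pics/ and viewed, about 8 in all and at most 12, crops included, and the job is handed in when it is done.

```bash
mkdir -p pics; ls
cat > h.py <<'E'
import numpy as np, cv2
from plant import arm
def cap(n):
    c=arm.capture(n); f=210/np.tan(np.radians(c['fov_y'])/2)
    c['K']=np.array([[f,0,c['cx']],[0,f,c['cy']],[0,0,1.]]); c['D']=np.array(c['distortion'],float)
    c['R']=cv2.Rodrigues(np.array(c['rvec'],float))[0]; c['t']=np.array(c['tvec'],float).ravel(); return c
def ray(c,px,z):
    u=cv2.undistortPoints(np.array(px,float).reshape(-1,1,2),c['K'],c['D']).reshape(-1,2)
    d=np.c_[u,np.ones(len(u))]@c['R']; o=-c['R'].T@c['t']
    return o+d*((z-o[2])/d[:,2])[:,None]
def proj(c,P):
    return cv2.projectPoints(np.array(P,float).reshape(-1,1,3),c['R'],c['t'],c['K'],c['D'])[0].reshape(-1,2)
E
python3 - <<'E'
from h import *
for n in ('scene','side'):
    c=cap(n); cv2.imwrite(f'pics/{n}0.png',c['color']); print(n,(-c['R'].T@c['t']).round(),c['fov_y'])
s=arm.sense(); print(s['time'],s['eef_rot'],s['contact_force'],s['gripper_width'])
E
```

```text
pics
scene [ 966. -647.  948.] 51.60204669952227
side [-121. -733. 1181.] 55.59579738584553
0.1 [ 0.69245537  0.14222106  0.69261934 -0.14337777] [ 0.23902305  0.22628484 -0.61669362] 85.18277357362973
```

View pics/scene0.png

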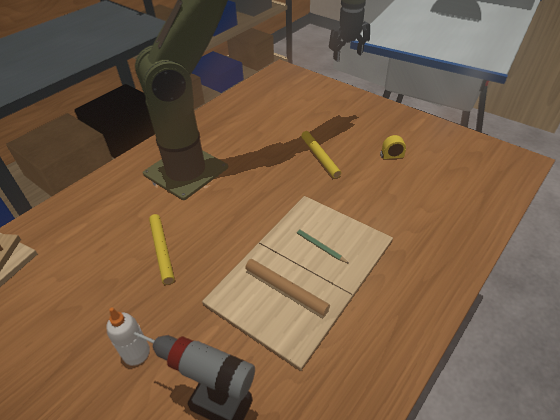

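View pics/side0.png

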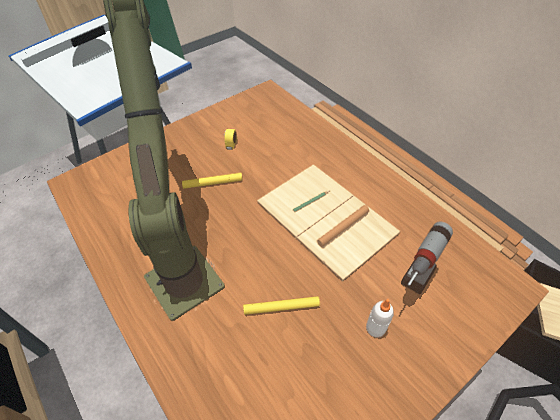

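The beech dowel lies on the deck (scene px 287,287). The two yellow rods at (161,248) and (321,155) lie on the bench, and their colour is wrong. The deck corners are near (305,197), (392,238), (300,362) and (206,302), and the pencil line runs from (259,243) to (352,292). I'll confirm the dowel in one crop.

Run:
```python
from h import *
im=cv2.imread('pics/scene0.png')[185:375,195:405]
cv2.imwrite('pics/crop0.png',cv2.resize(im,None,fx=3,fy=3,interpolation=cv2.INTER_CUBIC))
```

```text
(no output)
```

View pics/crop0.png

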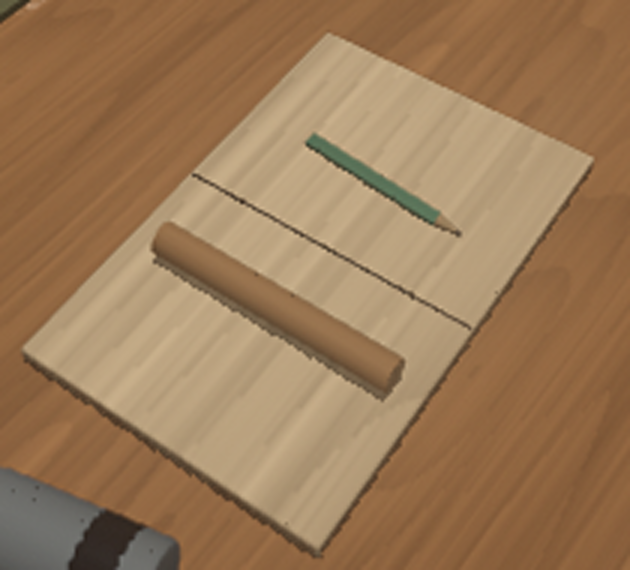

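```bash
cat >> h.py <<'E'
def deckfit(c,corn,line):
    "least squares deck pose from top corners (any order matching model) and line ends"
    from scipy.optimize import least_squares
    m=np.array([[-150,230],[150,230],[150,-230],[-150,-230],[-150,0],[150,0]],float)
    W=ray(c,list(corn)+list(line),18)[:,:2]
    def T(p): 
        a=p[2]; return m@np.array([[np.cos(a),np.sin(a)],[-np.sin(a),np.cos(a)]])+p[:2]
    r=least_squares(lambda p:(T(p)-W).ravel(),[*W.mean(0),0]); return r.x,(T(r.x)-W).round(1)
def todeck(p,P):
    a=p[2]; d=np.array(P)[:2]-p[:2]; return np.array([[np.cos(a),np.sin(a)],[-np.sin(a),np.cos(a)]])@d
E
python3 - <<'E'
from h import *
c=cap('scene')
k=lambda L:[(x/3+195-.33,y/3+185-.33) for x,y in L]
p,r=deckfit(c,k([(330,33),(593,159),(320,545),(24,350)]),k([(193,174),(470,327)]))
print(p,r.tolist())
d=ray(c,k([(162,240),(394,374)]),34); print(d.round(1),np.linalg.norm(d[1]-d[0]))
print('ang',np.arctan2(*(d[1]-d[0])[1::-1])-p[2],'mid in deck',todeck(p,d.mean(0)), d.mean(0))
print('pencil',[ (ray(c,[q],25)[0].round(), todeck(p,ray(c,[q],25)[0]).round()) for q in k([(313,138),(460,234)])])
E
```

```text
[ 5.57146127e+02 -8.82670611e+01  5.58678135e-02] [[-3.0, 1.2], [1.4, 3.8], [2.6, -3.1], [-3.4, -1.1], [-2.5, -0.4], [4.9, -0.4]]
[[ 447.2 -178.8   34. ]
 [ 682.8 -163.7   34. ]] 236.014616165955
ang 0.008032040861926902 mid in deck [  3.21813618 -83.27853076] [ 565.00941208 -171.23596393   34.        ]
pencil [(array([475.,   2.,  25.]), array([-77.,  95.])), (array([645.,  -8.,  25.]), array([92., 75.]))]
```

The dowel in the crop is plain beech and lies on the deck, so it is the one meant. The fit puts it about 83 mm on the −y side of the line, nearly parallel. I'll go above it with the fingers shut and the jaw axis along the dowel.

```bash
python3 -m jog '[0,0,-5,2,-4.7,0,0, 0,0,-5,2,-4.7,0,0, 0,0,-5,2,-4.7,0,0, 0,0,-5,2,-4.7,0,0, 0,0,-5,2,-4.7,0,0, 0,0,-5,2,-4.7,0,0, 0,0,-5,2,-4.7,0,0, 0,0,-5,2,-4.7,0,0]' 20; python3 -m jog '[0,0,-4,2,-4.7,0,0, 0,0,-4,2,-4.7,0,0, 0,0,-4,2,-4.7,0,0, 0,0,-4,2,-4.7,0,0, 0,0,-4,2,-4.7,0,0, 0,0,-3,2,-4.7,0,0, 0,0,0,2,-4.7,0,0, 0,0,0,0,0,0,0]'
```

```text
time: 0.95
position: [404.3, 204.1, 231.4]
eef_rot: [0.601, 0.372, 0.601, -0.372]
contact_force: [1.5, -0.2, 0.0]
gripper_width: -0.2
time: 1.75
position: [542.5, -125.6, 231.3]
eef_rot: [0.515, 0.486, 0.511, -0.488]
contact_force: [-1.3, -0.2, 0.2]
gripper_width: -0.1
```

```bash
python3 -m jog '[0,0,0,1.2,-2.7,-4,0, 0,0,0.5,1,-2.7,-4,0, 0,0,0,0,0,-4,0, 0,0,0,0,0,0,0, 0,0,0,0,0,0,0]'
python3 - <<'E'
from h import *
s=arm.sense(); print(s['position'],s['contact_force'])
c=cap('scene'); cv2.imwrite('pics/s1.png',cv2.resize(c['color'][150:375,180:430],None,fx=2.5,fy=2.5,interpolation=cv2.INTER_CUBIC))
w=cap('wrist'); cv2.imwrite('pics/w1.png',w['color'])
cv2.imwrite('pics/both1.png',np.hstack([cv2.resize(c['color'][150:375,180:430],(400,360)),cv2.resize(w['color'],(400,300)) if 0 else cv2.copyMakeBorder(cv2.resize(w['color'],(400,300)),0,60,0,0,0)]))
E
```

```text
time: 2.25
position: [562.6, -169.1, 111.4]
eef_rot: [0.518, 0.481, 0.519, -0.481]
contact_force: [0.6, 0.7, 0.2]
gripper_width: 0.3
[ 562.6171811  -169.09045273  111.37022345] [0.60588975 0.68203323 0.16757838]
```

View pics/both1.png

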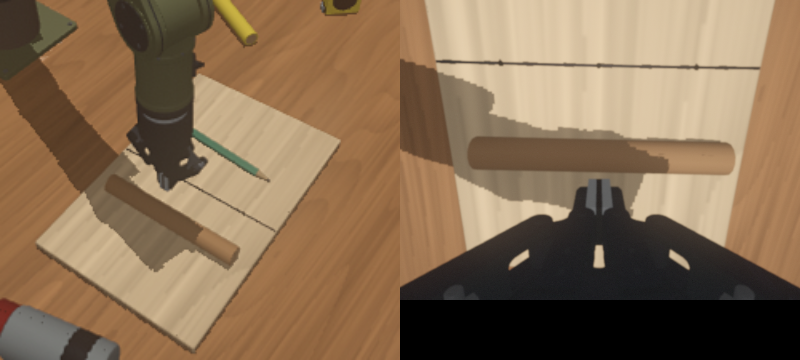

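The wrist view (right half) shows the line at y≈65 and the dowel from x 470 to 735, with the fingers behind it. I'll measure from this picture.

Run:
```python
from h import *
w=cap('wrist'); k=1.4
print('cam',(-w['R'].T@w['t']).round())
q=lambda L:[((x-400)*k,y*k) for x,y in L]
L=ray(w,q([(437,62),(760,68)]),18); print(L.round(1),np.linalg.norm(L[1]-L[0]))
m=ray(w,q([(474,153.5),(733,158.5)]),34); print(m.round(1),np.linalg.norm(m[1]-m[0]))
for P in (L,m): print(np.arctan2(*(P[1]-P[0])[1::-1]))
a=np.arctan2(*(L[1]-L[0])[1::-1]); n=np.array([-np.sin(a),np.cos(a)])
print((m.mean(0)-L.mean(0))[:2]@n, (m.mean(0)-L.mean(0))[:2]@[n[1],-n[0]], m.mean(0))
```

```text
cam [559. -97. 256.]
[[411.3 -99.3  18. ]
 [707.2 -82.9  18. ]] 296.2579765630718
[[ 445.8 -179.7   34. ]
 [ 693.7 -166.9   34. ]] 248.1835144421982
0.055426645329833
0.051683698691929146
-82.67204340993713 5.933524393451023 [ 569.75323831 -173.27871332   34.        ]
```

Both views agree: the dowel is about 83 mm short of the line, parallel within 0.005 rad. I'll go just behind its crest and come down gently.

```bash
python3 -m jog '[0,0,0,0.5,-1.2,-3,0, 0,0,0,0,0,-2.6,0, 0,0,0,0,0,0,0, 0,0,0,0,0,0,0]'; python3 -m jog '[0,0,0,0,0,-0.2,0, 0,0,0,0,0,-0.1,0, 0,0,0,0,0,0,0]';python3 -m jog '[0,0,0,0,0,-0.1,0, 0,0,0,0,0,0,0, 0,0,0,0,0,0,0]';python3 -m jog '[0,0,0,0,0,-0.1,0,  0,0,0,0,0,0,0, 0,0,0,0,0,0,0]'
```

```text
time: 2.8
position: [568.7, -181.6, 56.9]
eef_rot: [0.519, 0.482, 0.518, -0.481]
contact_force: [-0.0, -0.9, 0.6]
gripper_width: 0.1
time: 3.1
position: [568.5, -182.0, 53.2]
eef_rot: [0.518, 0.482, 0.518, -0.481]
contact_force: [0.4, -0.0, 0.3]
gripper_width: -0.3
time: 3.4
position: [567.9, -182.1, 51.3]
eef_rot: [0.518, 0.481, 0.518, -0.481]
contact_force: [-0.4, 0.3, 0.3]
gripper_width: -0.1
time: 3.7
position: [567.9, -182.1, 50.2]
eef_rot: [0.518, 0.481, 0.518, -0.481]
contact_force: [0.0, -0.2, -0.3]
gripper_width: 0.1
```

```bash
for i in 1 ; do python3 -m jog '[0,0,0,0,0,-0.05,0, 0,0,0,0,0,0,0, 0,0,0,0,0,0,0]'; python3 -m jog '[0,0,0,0,0,-0.05,0, 0,0,0,0,0,0,0, 0,0,0,0,0,0,0]'; done
```

```text
time: 4.0
position: [568.0, -182.2, 49.9]
eef_rot: [0.518, 0.481, 0.518, -0.481]
contact_force: [0.4, -1.0, -0.7]
gripper_width: -0.1
time: 4.3
position: [568.0, -182.4, 49.6]
eef_rot: [0.518, 0.481, 0.518, -0.481]
contact_force: [-0.7, -0.5, 3.3]
gripper_width: 0.0
```

```bash
python3 -m jog '[0,0,0,0,0,-0.03,0, 0,0,0,-0.02,0.3,0,0, 0,0,0,-0.02,0.3,0,0, 0,0,0,-0.02,0.4,0,0, 0,0,0,0,0,0,0]'; python3 -m jog '[0,0,0,-0.02,0.3,0,0, 0,0,0,-0.02,0.4,0,0, 0,0,0,-0.02,0.3,0,0, 0,0,0,-0.02,0.3,0,0, 0,0,0,0,0,0,0, 0,0,0,0,0,0,0]'; python3 -m jog '[0,0,0,0,0,1.5,0, 0,0,0,0,0,1.5,0, 0,0,0,0,0,0,0]'
cat > m.py <<'E'
from h import *
import sys
w=cap('wrist'); cv2.imwrite(f'pics/{sys.argv[1]}.png',w['color']); s=arm.sense()
print(s['time'],s['position'].round(1) if hasattr(s['position'],'round') else s['position'])
# predicted dowel outline vs offset: brute-force not needed; colour segmentation of beech near fingers
E
python3 m.py w2
```

```text
time: 4.8
position: [567.5, -171.6, 49.9]
eef_rot: [0.518, 0.481, 0.518, -0.481]
contact_force: [-1.4, 0.8, 9.4]
gripper_width: 0.3
time: 5.4
position: [566.9, -159.0, 50.0]
eef_rot: [0.518, 0.482, 0.518, -0.481]
contact_force: [-2.9, 0.1, 9.3]
gripper_width: 0.1
time: 5.7
position: [568.3, -159.5, 81.4]
eef_rot: [0.519, 0.482, 0.517, -0.481]
contact_force: [0.1, -0.1, 0.2]
gripper_width: 0.0
5.75 [ 567.6 -159.3   80.4]
```

View pics/w2.png

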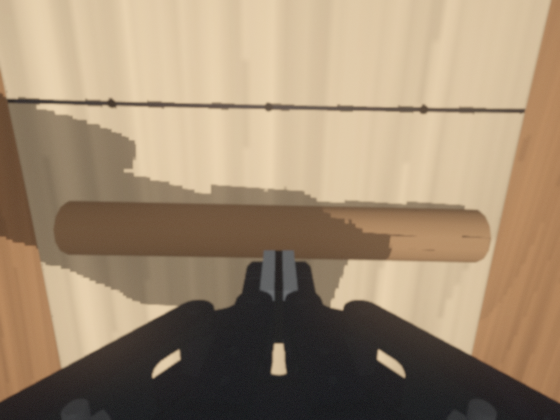

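The pencil line runs (8,100)–(524,111). The dowel's axis runs about (57,228)–(489,236).

```bash
cat > d.py <<'E'
from h import *
def meas(w,line,dow):
    L=ray(w,line,18); m=ray(w,dow,34)
    a,b=[np.arctan2(*(P[1]-P[0])[1::-1]) for P in (L,m)]
    n=np.array([-np.sin(a),np.cos(a)]); d=(m.mean(0)-L.mean(0))[:2]
    print('deckyaw',a.round(4),'rel',(b-a).round(4),'y',(d@n).round(1),'x',(d@[n[1],-n[0]]).round(1),'len',np.linalg.norm(L[1]-L[0]).round(1),np.linalg.norm(m[1]-m[0]).round(1),'mid',m.mean(0).round(1),'linemid',L.mean(0).round(1))
E
python3 - <<'E'
from d import *
meas(cap('wrist'),[(8,100),(524,111)],[(57,228),(489,236)])
E
```

```text
deckyaw 0.0516 rel -0.0006 y -70.9 x 4.9 len 293.8 254.0 mid [ 565.2 -160.8   34. ] linemid [556.7 -90.2  18. ]
```

The dowel rolled 12 mm for 23 mm of tip travel and stayed parallel. Next is a longer stroke of 36 mm.

```bash
python3 -m jog '[0,0,0,0,-1.05,-1,0, 0,0,0,0,0,-1.5,0, 0,0,0,0,0,-0.3,0, 0,0,0,0,0,-0.15,0, 0,0,0,0,0,0,0]'; python3 -m jog '[0,0,0,-0.02,0.4,0,0, 0,0,0,-0.02,0.6,0,0, 0,0,0,-0.03,0.6,0,0, 0,0,0,-0.03,0.6,0,0, 0,0,0,-0.03,0.6,0,0, 0,0,0,-0.03,0.5,0,0, 0,0,0,-0.02,0.3,0,0, 0,0,0,0,0,0,0]'; python3 -m jog '[0,0,0,0,0,0,0, 0,0,0,0,0,1.2,0, 0,0,0,0,-1.8,0,0,0,0,0,0,0,0,0]'
python3 m.py w3
```

```text
time: 6.3
position: [565.3, -171.0, 49.3]
eef_rot: [0.517, 0.481, 0.518, -0.483]
contact_force: [-2.4, -2.0, 9.1]
gripper_width: -0.4
time: 7.1
position: [563.4, -133.2, 49.8]
eef_rot: [0.517, 0.481, 0.519, -0.482]
contact_force: [-3.6, 0.5, 15.0]
gripper_width: 0.1
time: 7.5
position: [564.4, -154.6, 61.3]
eef_rot: [0.518, 0.482, 0.517, -0.483]
contact_force: [0.2, -0.8, 0.2]
gripper_width: -0.3
7.55 [ 564.2 -152.9   61.1]
```

View pics/w3.png

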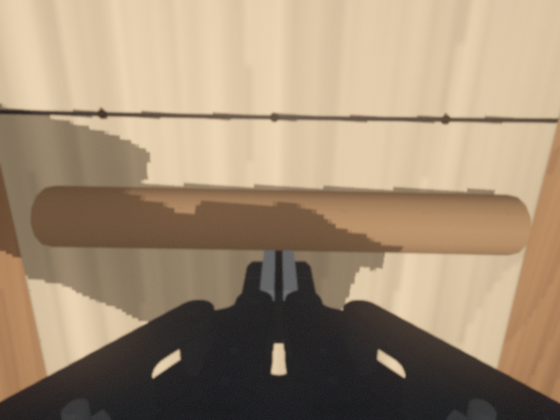

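The line runs (0,111)–(555,121) and the dowel axis (33,216)–(529,225).

Run:
```python
from d import *
meas(cap('wrist'),[(102,113),(445,119.5)],[(33,216),(529,224.5)])
```

```text
deckyaw 0.0511 rel 0.0006 y -51.9 x 5.0 len 179.6 258.3 mid [ 564.8 -139.9   34. ] linemid [557.2 -88.3  18. ]
```

```bash
python3 -m jog '[0,0,0,0,0.4,-0.8,0, 0,0,0,0,0,-0.25,0, 0,0,0,0,0,-0.1,0, 0,0,0,0,0,0,0]'; python3 -m jog '[0,0,0,-0.02,0.4,0,0, 0,0,0,-0.02,0.6,0,0, 0,0,0,-0.03,0.6,0,0, 0,0,0,-0.03,0.6,0,0, 0,0,0,-0.03,0.6,0,0, 0,0,0,-0.03,0.5,0,0, 0,0,0,-0.02,0.3,0,0, 0,0,0,0,0,0,0]'; python3 -m jog '[0,0,0,0,0,0,0, 0,0,0,0,0,1.2,0, 0,0,0,0,-1.8,0,0,0,0,0,0,0,0,0]'
python3 -m jog '[0,0,0,0,0,-0.8,0, 0,0,0,0,0,-0.25,0, 0,0,0,0,0,-0.1,0, 0,0,0,0,0,0,0]'; python3 -m jog '[0,0,0,-0.02,0.4,0,0, 0,0,0,-0.02,0.6,0,0, 0,0,0,-0.03,0.6,0,0, 0,0,0,-0.03,0.6,0,0, 0,0,0,-0.03,0.6,0,0, 0,0,0,-0.03,0.5,0,0, 0,0,0,-0.02,0.3,0,0, 0,0,0,0,0,0,0]'; python3 -m jog '[0,0,0,0,0,0,0, 0,0,0,0,0,1.2,0, 0,0,0,0,-1.8,0,0,0,0,0,0,0,0,0]'
python3 m.py w4
```

```text
time: 8.0
position: [564.4, -146.8, 50.0]
eef_rot: [0.518, 0.481, 0.519, -0.481]
contact_force: [-1.5, -0.7, 5.7]
gripper_width: 0.1
time: 8.8
position: [563.1, -110.5, 49.7]
eef_rot: [0.518, 0.481, 0.518, -0.481]
contact_force: [-0.1, 0.0, -0.0]
gripper_width: -0.1
time: 9.2
position: [563.3, -133.2, 63.2]
eef_rot: [0.518, 0.482, 0.516, -0.483]
contact_force: [-0.3, 0.0, -0.2]
gripper_width: 0.1
time: 9.6
position: [562.6, -128.8, 50.2]
eef_rot: [0.518, 0.481, 0.519, -0.481]
contact_force: [0.0, -0.5, -0.5]
gripper_width: -0.1
time: 10.4
position: [561.1, -92.9, 50.5]
eef_rot: [0.518, 0.481, 0.518, -0.481]
contact_force: [-0.8, -0.9, 0.7]
gripper_width: -0.1
time: 10.8
position: [561.4, -115.1, 63.7]
eef_rot: [0.518, 0.482, 0.516, -0.483]
contact_force: [-0.0, -0.5, -0.1]
gripper_width: 0.1
10.85 [ 561.2 -113.4   63.3]
```

View pics/w4.png

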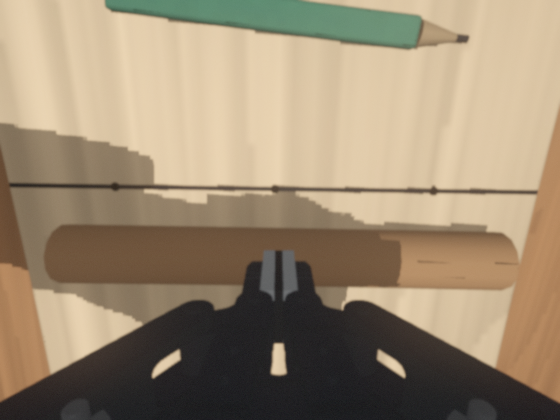

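The line's holes are at (115,186) and (433,190.5). The dowel axis runs (47,254)–(517,261). Contact was lost partway because I pressed too lightly.

Run:
```python
from d import *
meas(cap('wrist'),[(115,186),(433,190.5)],[(47,254),(517,261)])
```

```text
deckyaw 0.0541 rel -0.0017 y -34.9 x 5.1 len 179.5 256.7 mid [ 564.1 -122.7   34. ] linemid [557.1 -88.1  18. ]
```

```bash
python3 -m jog '[0,0,0,0.2,-1.9,0,0, 0,0,0,0,0,-1,0, 0,0,0,0,0,-0.3,0, 0,0,0,0,0,0,0, 0,0,0,0,0,0,0]';python3 -m jog '[0,0,0,0,0,-0.05,0, 0,0,0,0,0,0,0, 0,0,0,0,0,0,0]'
```

```text
time: 11.4
position: [563.0, -129.3, 49.9]
eef_rot: [0.518, 0.481, 0.518, -0.481]
contact_force: [-2.1, 0.8, 9.9]
gripper_width: 0.1
time: 11.7
position: [563.0, -129.2, 49.8]
eef_rot: [0.518, 0.481, 0.518, -0.481]
contact_force: [-2.9, -0.6, 13.0]
gripper_width: -0.2
```

```bash
python3 -m jog '[0,0,0,-0.02,0.4,0,0, 0,0,0,-0.02,0.6,0,0, 0,0,0,-0.03,0.6,0,0, 0,0,0,-0.03,0.6,0,0, 0,0,0,-0.03,0.5,0,0, 0,0,0,-0.02,0.3,0,0, 0,0,0,0,0,0,0]'; python3 -m jog '[0,0,0,0,0,0,0, 0,0,0,0,0,1.2,0, 0,0,0,0.1,-1.7,0,0,0,0,0,0,0,0,0,0,0,0,0,0,0,0]'
python3 m.py w5
```

```text
time: 12.4
position: [561.4, -98.0, 49.7]
eef_rot: [0.518, 0.481, 0.519, -0.48]
contact_force: [-1.6, 0.8, 11.7]
gripper_width: 0.0
time: 12.9
position: [562.3, -116.9, 60.8]
eef_rot: [0.518, 0.481, 0.518, -0.481]
contact_force: [-0.3, -0.3, 0.6]
gripper_width: -0.2
12.95 [ 562.3 -116.3   60.7]
```

View pics/w5.png

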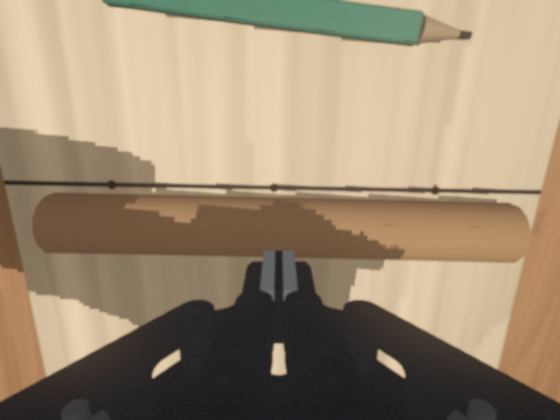

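```bash
python3 - <<'E'
from d import *
meas(cap('wrist'),[(111,184.5),(435,190)],[(34,222.7),(529,232.5)])
E
python3 -m jog '[0,0,0,0,0,-0.9,0, 0,0,0,0,0,-0.2,0, 0,0,0,0,0,0,0, 0,0,0,0,0,0,0]'
```

```text
deckyaw 0.0552 rel -0.0034 y -17.8 x 5.1 len 180.2 259.0 mid [ 563.4 -107.2   34. ] linemid [557.3 -89.8  18. ]
time: 13.4
position: [562.6, -117.4, 49.8]
eef_rot: [0.518, 0.481, 0.518, -0.481]
contact_force: [0.7, 0.2, 2.8]
gripper_width: -0.4
```

```bash
python3 -m jog '[0,0,0,0,0,-0.06,0, 0,0,0,-0.02,0.4,0,0, 0,0,0,-0.03,0.6,0,0, 0,0,0,-0.03,0.6,0,0, 0,0,0,-0.03,0.6,0,0, 0,0,0,-0.03,0.6,0,0, 0,0,0,-0.03,0.5,0,0, 0,0,0,0,0,0,0]'; python3 -m jog '[0,0,0,0,0.1,0,0, 0,0,0,0,0,0,0, 0,0,0,0,0,1.2,0, 0,0,0,0.1,-1.8,3,0,0,0,0,0,-1,3,0,0,0,0,0,0,0,0]'
python3 m.py w6
```

```text
time: 14.2
position: [560.9, -83.4, 49.9]
eef_rot: [0.518, 0.481, 0.518, -0.481]
contact_force: [-0.2, 0.2, 8.6]
gripper_width: 0.2
time: 14.8
position: [564.4, -114.5, 125.3]
eef_rot: [0.52, 0.483, 0.515, -0.481]
contact_force: [1.0, -1.2, 0.3]
gripper_width: -0.2
14.85 [ 563.2 -112.8  123.4]
```

View pics/w6.png

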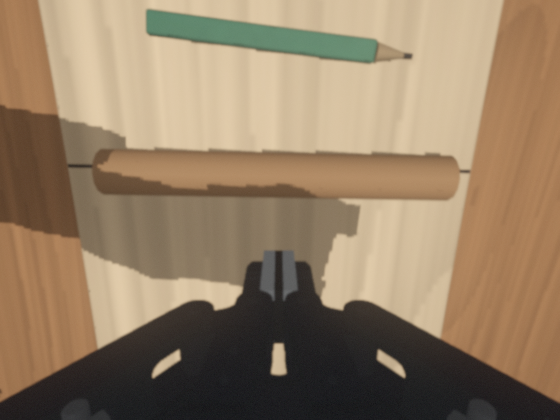

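Now the line stubs show at both ends: (70,165.5) and (468,171). The dowel axis runs (95,171)–(459,177.7).

Run:
```python
from d import *
w=cap('wrist')
print('cam',-w['R'].T@w['t'])
meas(w,[(69,165.5),(468,171)],[(95,171),(459,177.7)])
```

```text
cam [557.52471139 -40.29284564 265.6779953 ]
deckyaw 0.0555 rel -0.0049 y -1.1 x 6.1 len 291.4 250.4 mid [561.3 -88.6  34. ] linemid [555.2 -87.9  18. ]
```

```bash
python3 -m jog '[0,0,0,0,-2.4,1,0, 0,0,0,0,-2.4,1,0, 0,0,0,0,0,0,0, 0,0,0,0,0,0,0, 0,0,0,0,0,0,0]'
python3 m.py w7
```

```text
time: 15.4
position: [561.4, -157.4, 140.3]
eef_rot: [0.517, 0.481, 0.52, -0.481]
contact_force: [0.3, -0.6, 0.3]
gripper_width: -0.3
15.45 [ 561.5 -157.5  140.4]
```

View pics/w7.png

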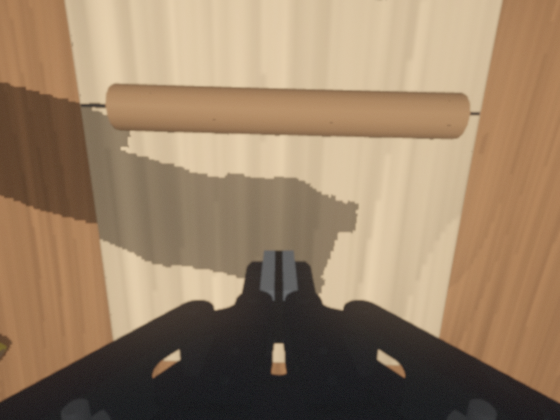

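Run:
```python
from d import *
w=cap('wrist')
print('cam',-w['R'].T@w['t'])
meas(w,[(82,105),(479,113.5)],[(107,107.3),(469,115.5)])
s=arm.sense(); print(s['contact_force'])
arm.hand_in()
```

```text
cam [556.38285487 -85.35437927 282.9238208 ]
deckyaw 0.0534 rel -0.0015 y -0.9 x 5.1 len 294.9 253.4 mid [563.2 -91.3  34. ] linemid [558.  -90.7  18. ]
[1.24290221 0.07645315 0.19141279]
the job is handed in; nothing more can be done
```

The beech dowel was rolled about 82 mm across the deck onto the pencil line, in six short strokes with the shut fingertips on its top. The job is handed in, at about 15.5 s on the robot's clock.

- **Final checks:** two wrist views put its middle about 1 mm short of the line (−1.1 and −0.9 mm) and about 5–6 mm off centre along it. It is parallel within 0.005 rad, and the line shows at both ends, so nothing overhangs.
- **Half turn:** I did not measure this directly. Rolling about 82 mm without slipping comes to about 5 rad, well past half a turn.
- **Robot and bystanders:** the arm was clear of everything at hand-in. The fingers stayed away from the bystanders. I compared only the pencil by eye, and it looked undisturbed; I did not re-measure the tape, glue or drill.

**What disagreed:**
- One stroke slipped because I pressed too lightly. I pressed harder on the next and measured again.
- The wrist images gave the dowel's length as about 253 mm instead of 240, so that measure is slightly biased. It should not affect the centring.
- The fingertip force reached 9–15 N at times, more than the few newtons intended, with no ill effect seen.

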